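# Free the water filter's service hatch

## Robot

A 7-joint arm with a two-finger parallel gripper is mounted at the origin on a cart in front of the work surface, level with it; the furniture and walls round the work are solid. World frame = base frame: x ahead of the robot, y to its left, z up, the work surface at z = 0. Lengths are in m, angles in rad, forces in N, time in s.
With the tool pointing down it reaches from about 0.425 to 0.875 m from the base axis. Payload 8.4 kg.
Tool frame: the origin (TCP) lies on the mounting face of the last link; the fingertips stand 173 mm ahead of it and the grasp point (between the pads) lies 155 mm ahead of it; z points along the fingers, y is the line along which they close (so a half turn about z gives the same grasp; the last joint's range is limited). The gripper opens to 85 mm and grips with 20 to 120 N. Pads are 22 mm wide; open, the fingers measure 114 mm over their backs; the gripper's body (76 mm by 85 mm) begins 54 mm behind the grasp point. The pads swing forward as they close: fully open they stand 13 mm farther back than shut.
Start: joints at [-1.409, 0.333, 0.04, 1.465, -0.013, 1.343, -0.059], TCP at [0.168, 0.628, 0.405] pointing down, gripper open.
Joint ranges: [-2.58, 2.58], [-0.38, 2.09], [-1.3, 1.39], [0.25, 2.4], [-1.5, 4.64], [0.08, 2.09], [-2.65, 2.65]. Speed limits (rad/s): [2.22, 2.22, 2.79, 2.79, 3.14, 3.14, 3.14].

## Interface

Orientations are given as a rotation vector (axis times angle).
In Python, from plant import ctrl gives the robot as it stands. Calls block until the motion is done:
- ctrl.move_ptp(position, orientation): joint-space move of the TCP to a pose.
- ctrl.move_l(position, rot=None, velocity=0.15): straight line of the TCP; rot=None keeps the orientation; velocity is the mean speed in m/s.
- ctrl.goto_joints(angles): joint-space move.
- ctrl.gripper_to(opening, force=None): finger opening in m; force is the grip in N (None keeps the last); returns when the fingers have stopped.
- ctrl.sleep(seconds).
- ctrl.ik(position, orientation): joint angles nearest the present ones, or None.
- ctrl.camera(name): name is "scene" or "top" or "wrist"; returns a dict with "img" (384x512x3 uint8, red, green, blue), "K" (3x3 intrinsics, pixels), "rvec" (rotation vector, rad) and "tvec" (3), from world to camera coordinates, as OpenCV has them. Camera axes: x right, y down, z forward; pixel columns grow to the right and rows downward; lengths in m; the calibration is good to about 2 mm. A picture is of the moment at which its call begins. There is no depth.
A pose or a line that the arm cannot do raises ctrl.MotionError and nothing moves.
- ctrl.finish_job(): hands the job in; it is judged then, once.
Readings, each from a call of its own:
- ctrl.get_clock(): time.
- ctrl.get_qpos(): joint angles.
- ctrl.get_qvel(): joint speeds.
- ctrl.get_joint_efforts(): joint torques, N m.
- ctrl.get_position(): TCP position.
- ctrl.get_tcp_rot(): TCP orientation.
- ctrl.get_force(): force on the tool from outside, world axes, zero at the start.
- ctrl.get_torque(): the same for the moment, N m.
- ctrl.get_opening(): finger opening in m.
- ctrl.get_finger_force(): force on a finger pad.
Only numpy, scipy, OpenCV 4.12 (cv2) and the standard library are available. Lean on these libraries where they do the work, as an engineer would, in place of code of your own. Each camera call takes 0.05 s, during which the arm holds its last target. There are 200 camera calls.

## Task

Open the service hatch of the water filter on the worktop so that its cartridge can be changed: take the flat-bladed screwdriver (the one with the block-shaped handle) from the wooden stand, fit it in the slotted fastener and give that a quarter turn anticlockwise, until its wing clears the hatch and the hatch springs up. Then hang the screwdriver back upright in the hole of the stand it came from; leave the awl with the round, pear-shaped handle in its place.

Things in the scene. Friction and masses are not known exactly. Their poses are not given: they have to be found in the camera images.
- screwdriver: Flat-bladed screwdriver hanging upright in either hole of the stand; 130 mm, 0.12 kg. Origin: mid lower edge of the blade; z up the shaft, x along the blade's width. Blade 20 mm wide (x), 3.5 mm thick (y); 8 mm shaft; collar 40 x 34 mm at z = 60 to 66 mm; wooden block handle at z = 66 to 130 mm, 30 mm (x) by 26 mm (y): its broad flats are parallel to the blade, grip it across y.
- awl: The other tool in the stand, to be left alone: thin round pointed shaft, pear-shaped wooden handle 36 mm wide. Same length (130 mm), same collar. Origin at its point, z up.
- tool_stand: Low fixed wooden stand, 170 mm (x) by 80 mm (y), origin at mid underside. Deck top at z = 75 mm. Two holes in the deck at x = -38 and +38 mm, each 31 mm (x) by 16 mm (y); a tool hangs in each by its collar, its tip 15 mm above the worktop, blade width along the hole (within 5 degrees). Lift a tool 65 mm or more to draw it clear.
- fastener_slot (a point): Point on the turning axis of the round steel fastener (34 mm across) at the near end of the white filter box (fixed, 200 x 140 x 60 mm); on the slot's floor, 69.5 mm above the worktop. x along the slot to the wing's tip (34 mm out), z up; turns with the fastener. Slot 9 mm wide, 28 mm long, ends open; 9 mm above the floor it flares to a 19 mm mouth, top at 17.5 mm. The blade has 16 degrees of play each way.
- fastener (a joint): Turn of the fastener in rad, anticlockwise from above: 0 = wing square over the hatch, 1.62 = stop. Starts at 0 to 0.17. Takes about 0.06 N m and stays where it is left. The wing clears the hatch at about 1.0. Because of the blade's play the tool must turn some 16 degrees further than the fastener.
- hatch (a joint): Thin aluminium hatch (140 x 136 mm) on the filter, hinged at the end away from the fastener: opening angle in rad. 0 = shut; the wing holds it at about 0.01. Sprung: once the wing is clear it rises by itself within a second to about 0.4 (near edge some 55 mm up) and stays up.
Things that resemble listed ones, but are neither listed nor needed, are in the scene too. What is shaped like the screwdriver but blue or turquoise is not meant.

How it is judged:
By the outcome, as a careful person would: the job done as asked, in the order asked, and still so for the second after the job is handed in, with the robot touching nothing.
It also fails if it takes over 45 s, if anything falls off the work surface, if the arm or the gripper's body presses on something with over 40 N, if the wrist force passes 120 N, or if a joint passes its speed limit or range.

## Working session

There is one attempt and no reset: what is moved stays moved. The work goes in short steps, each a Python script; the robot and the scene stay as the last script left them, time stands still between calls to the robot, and variables do not carry over. Pictures are saved under pics/ and viewed, at most 10 in all, crops included, and the job is handed in when it is done.

```bash
ls; mkdir -p pics
python3 - <<'E'
from plant import ctrl
import cv2,numpy as np
for n in ("scene","top"):
    c=ctrl.camera(n); cv2.imwrite(f"pics/{n}0.png",c["img"][:,:,::-1])
    R=cv2.Rodrigues(np.array(c["rvec"]))[0]; print(n,c["K"],(-R.T@c["tvec"]).round(3),R.round(3))
print(ctrl.get_clock())
E
```

```text
pics
scene [[484.57951575   0.         253.84591353]
 [  0.         484.57951575 185.06457994]
 [  0.           0.           1.        ]] [-0.489  0.79   0.556] [[-0.523 -0.852 -0.013]
 [-0.337  0.221 -0.915]
 [ 0.783 -0.474 -0.403]]
top [[381.01595935   0.         253.42170216]
 [  0.         381.01595935 183.21314875]
 [  0.           0.           1.        ]] [0.273 0.254 0.913] [[-0.017 -1.    -0.01 ]
 [-0.985  0.019 -0.172]
 [ 0.172  0.007 -0.985]]
0.1
```

View pics/scene0.png

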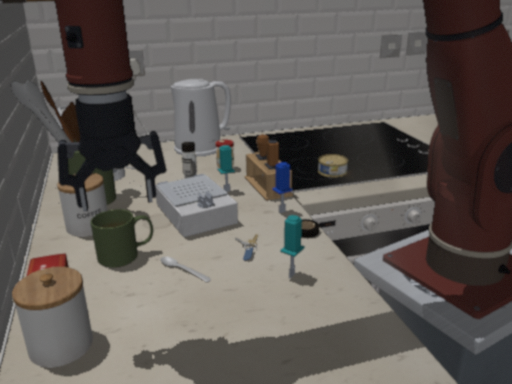

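View pics/top0.png

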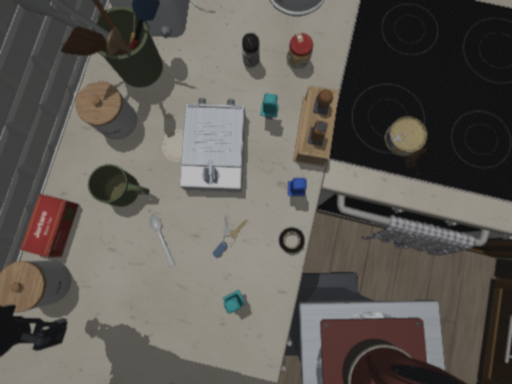

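The scene image shows the filter (~200,200) and the stand with two brown handles (~265,165). In the top view the stand is at ~(316,125) with tools at (325,97) and (320,130), and the fastener is at ~(210,173). I'll enlarge both views.

```bash
cat > h.py <<'E'
import cv2,numpy as np
from plant import ctrl
def cast(c,px,z):
    R=cv2.Rodrigues(np.array(c["rvec"]))[0]; o=-R.T@np.array(c["tvec"])
    d=R.T@np.linalg.inv(c["K"])@np.array([px[0],px[1],1.0])
    return o+d*(z-o[2])/d[2]
def proj(c,P):
    return cv2.projectPoints(np.array(P,float).reshape(-1,3),np.array(c["rvec"]),np.array(c["tvec"]),c["K"],None)[0].reshape(-1,2)
def tri(c1,p1,c2,p2):
    A=[]
    for c,p in ((c1,p1),(c2,p2)):
        R=cv2.Rodrigues(np.array(c["rvec"]))[0]; M=c["K"]@np.c_[R,np.array(c["tvec"]).reshape(3)]
        A.append(M)
    X=cv2.triangulatePoints(A[0],A[1],np.array(p1,float).reshape(2,1),np.array(p2,float).reshape(2,1)).ravel()
    return X[:3]/X[3]
E
python3 - <<'E'
from h import *
a=cv2.imread("pics/top0.png"); s=cv2.imread("pics/scene0.png")
A=cv2.resize(a[85:200,175:340],None,fx=4.8,fy=4.8,interpolation=cv2.INTER_CUBIC)
cv2.imwrite("pics/c1.png",cv2.convertScaleAbs(A,alpha=1.4,beta=10))
B=cv2.resize(s[120:235,145:305],None,fx=5,fy=5,interpolation=cv2.INTER_CUBIC)
cv2.imwrite("pics/c2.png",cv2.convertScaleAbs(B,alpha=1.4,beta=10))
c=ctrl.camera("top")
for p,z in (((325,97),.14),((320,130),.14),((210,173),.07),((212,145),.06)): print(cast(c,p,z).round(3))
E
```

```text
[0.593 0.103 0.14 ]
[0.52  0.117 0.14 ]
[0.446 0.357 0.07 ]
[0.514 0.354 0.06 ]
```

View pics/c1.png

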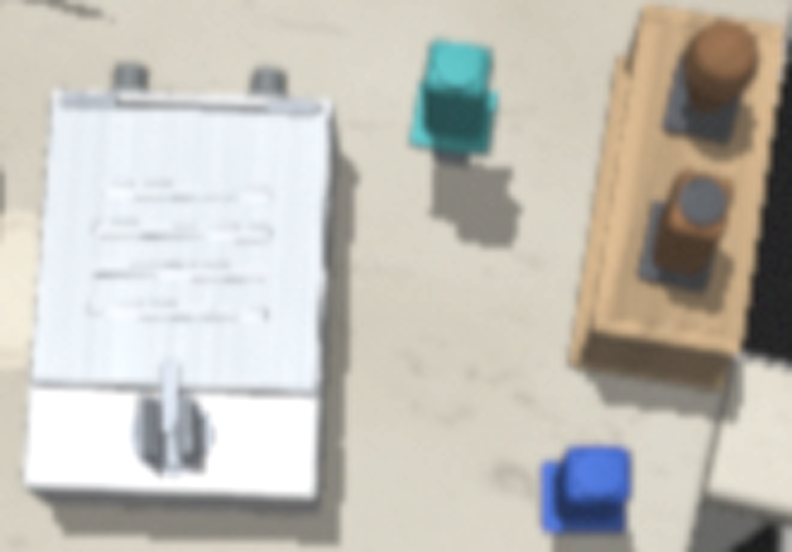

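View pics/c2.png

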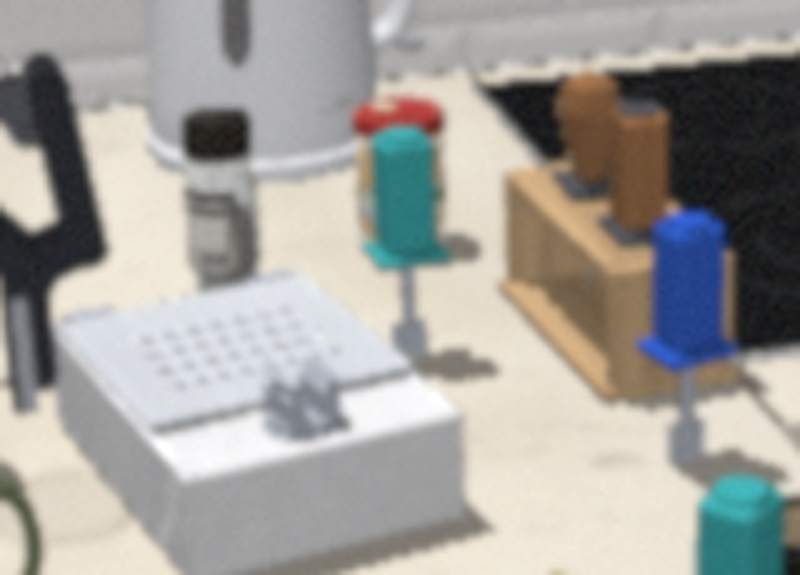

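The top crop shows the screwdriver (block handle, grey cap at crop (703,200), full image ≈(321.5,126.7)) in the near hole and the awl in the far one. The fastener is at crop (172,432) with its wing pointing to the far side. Next I check wrist-range options and take a close look with the wrist camera.

```bash
cat >> h.py <<'E'
from scipy.spatial.transform import Rotation as Rn
def down(psi): # tool x axis at world angle psi, pointing down
    return (Rn.from_euler('z',psi)*Rn.from_rotvec([np.pi,0,0])).as_rotvec()
E
python3 - <<'E'
from h import *
print(Rn.from_rotvec(ctrl.get_tcp_rot()).as_matrix().round(2))
for off in (0,np.pi):
    for n,p,a in (("stand",(.52,.115,.265),-.1),("ins",(.446,.357,.325),0),("turn",(.446,.357,.325),1.0),("turn",(.446,.357,.325),1.75),("stand up",(.52,.115,.4),-.1)):
        q=ctrl.ik(np.array(p),down(a+off)); print(off,n,None if q is None else np.round(q,2))
ctrl.move_ptp(np.array([.47,.235,.42]),down(0) if ctrl.ik(np.array((.446,.357,.325)),down(1.75)) is not None else down(np.pi))
c=ctrl.camera("wrist"); cv2.imwrite("pics/w0.png",c["img"][:,:,::-1]); print(c["K"][0,0],proj(c,[[.52,.115,.145],[.446,.357,.07]]),ctrl.get_clock(),ctrl.get_qpos())
E
```

```text
[[-0.97  0.26 -0.  ]
 [ 0.26  0.97 -0.  ]
 [-0.   -0.   -1.  ]]
0 stand [-0.92  0.26  0.7   1.94 -0.2   1.01 -1.79]
0 ins [-1.24  0.25  0.56  1.79 -0.15  1.15 -2.2 ]
0 turn [-1.14  0.24  0.45  1.78 -0.12  1.14 -1.22]
0 turn [-1.09  0.24  0.4   1.78 -0.1   1.14 -0.49]
0 stand up [-0.93  0.1   0.67  1.79 -0.06  1.28 -1.91]
3.141592653589793 stand [-0.8   0.24  0.57  1.94 -0.15  1.01  1.3 ]
3.141592653589793 ins [-0.93  0.23  0.21  1.77 -0.05  1.15  0.86]
3.141592653589793 turn [-0.86  0.23  0.12  1.77 -0.03  1.15  1.84]
3.141592653589793 turn [-0.79  0.23  0.04  1.76 -0.01  1.15  2.58]
3.141592653589793 stand up [-0.85  0.09  0.59  1.78 -0.05  1.28  1.23]
265.4237460009472 [[389.41172552 140.5933895 ]
 [158.38143896 195.78277484]] 2.0 [-1.08626176  0.06285654  0.56646     1.767562   -0.03480965  1.32114558
 -2.08039897]
```

View pics/w0.png

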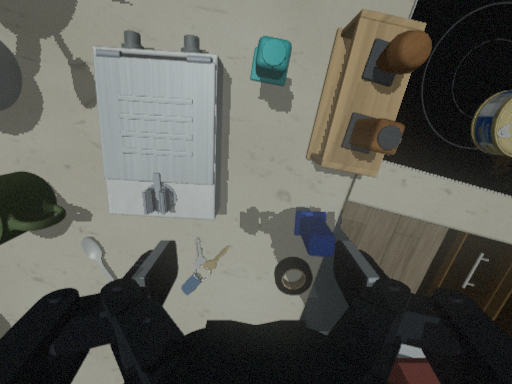

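The wrist view shows the fastener at ≈(157,197) with its wing up at (157,178), the deck corners at ≈(370,11),(424,23),(376,176),(323,163), and the screwdriver cap at ≈(389,137). I'll enlarge both parts.

Run:
```python
from h import *
a=cv2.imread("pics/w0.png")
z=lambda u0,v0,w,h,f: cv2.resize(a[v0:v0+h,u0:u0+w],None,fx=f,fy=f,interpolation=cv2.INTER_CUBIC)
L=z(90,155,133,75,3); L=z(127,165,66,60,6); Rr=z(305,0,130,190,3)
o=np.zeros((570,790,3),np.uint8); o[:360,:396]=L; o[:570,400:790]=Rr
cv2.imwrite("pics/z0.png",cv2.convertScaleAbs(o,alpha=1.4,beta=10))
```

```text
(no output)
```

View pics/z0.png

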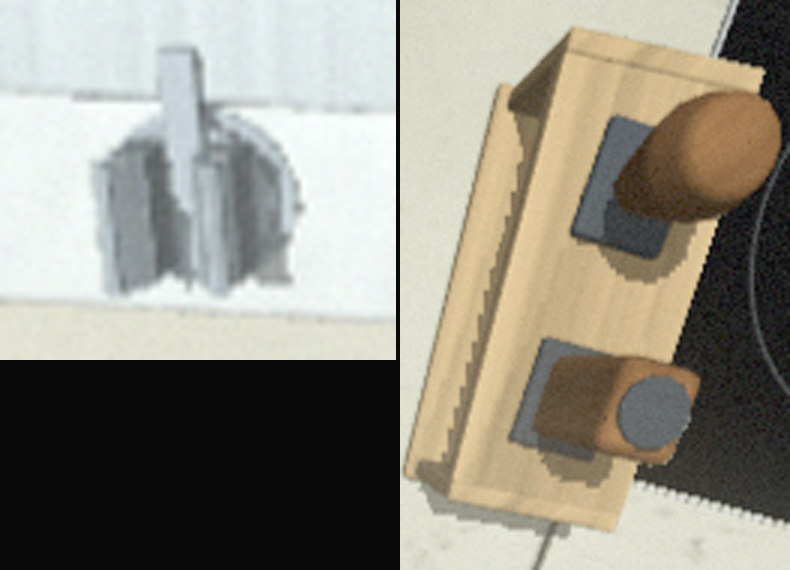

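The deck corners and cap are clear: corners at zoom (575,28),(764,70),(613,530),(450,497) and cap at (655,412). The fastener's two flared cheeks have rims at x≈107 and 208 (y 160–291), and the wing tip is at (180,50). Now I cast these to positions.

Run:
```python
from h import *
c=ctrl.camera("wrist"); t=ctrl.camera("top")
S=lambda u,v:((u-400)/3+305,v/3); F=lambda u,v:(u/6+127,v/6+165); T=lambda u,v:(u/4.8+175,v/4.8+85)
D=np.array([cast(c,S(*p),.075) for p in ((575,28),(764,70),(613,530),(450,497))])
print(D.round(4),"centre",D.mean(0).round(4)); print("sides",np.linalg.norm(D-np.roll(D,-1,0),axis=1).round(4))
e=(D[0]+D[1]-D[2]-D[3]); a=np.arctan2(e[1],e[0]); print("angle",a,"holes",[ (D.mean(0)+s*.038*np.array([np.cos(a),np.sin(a),0])).round(4) for s in(-1,1)])
print("cap wrist",cast(c,S(655,412),.145).round(4),"cap top",cast(t,T(703,200),.145).round(4),"tri",tri(c,S(655,412),t,T(703,200)).round(4))
k=[cast(c,S(*p),.081) for p in((545,337),(510,440))]; d=k[0]-k[1]; print("collar",np.round(k,4),np.linalg.norm(d),np.arctan2(d[1],d[0]))
for n,p,z in(("rimL far",(105,165),.087),("rimL near",(115,291),.087),("rimR far",(205,160),.087),("rimR near",(212,290),.087),("disc",(206,203),.0605),("wingtip",(180,50),.07),("floor",(183,210),.0695)): print(n,cast(c,F(*p),z).round(4))
B=[cast(c,p,.06) for p in((103.5,214.5),(214.5,219.5))]; print("box near edge",np.round(B,4))
R=cv2.Rodrigues(np.array(c["rvec"]))[0]; print("cam",(-R.T@c["tvec"]).round(3),R.round(2),ctrl.get_position())
```

```text
[[0.6461 0.1258 0.075 ]
 [0.6336 0.0592 0.075 ]
 [0.4718 0.0903 0.075 ]
 [0.4851 0.1568 0.075 ]] centre [0.5591 0.108  0.075 ]
sides [0.0678 0.1648 0.0678 0.1639]
angle -0.19026701354956177 holes [array([0.5218, 0.1152, 0.075 ]), array([0.5965, 0.1008, 0.075 ])]
cap wrist [0.5229 0.1149 0.145 ] cap top [0.5252 0.1143 0.145 ] tri [0.5237 0.1154 0.1479]
collar [[0.5456 0.1276 0.081 ]
 [0.5081 0.137  0.081 ]] 0.03868725775103341 -0.24589173014237053
rimL far [0.455  0.3665 0.087 ]
rimL near [0.4286 0.3676 0.087 ]
rimR far [0.456  0.3468 0.087 ]
rimR near [0.4289 0.348  0.087 ]
disc [0.4391 0.3572 0.0605]
wingtip [0.4745 0.3558 0.07  ]
floor [0.4403 0.3589 0.0695]
box near edge [[0.4173 0.4357 0.06  ]
 [0.4104 0.2898 0.06  ]]
cam [0.539 0.236 0.389] [[ 0.   -1.    0.  ]
 [-0.96 -0.    0.28]
 [-0.28 -0.   -0.96]] [0.4697401  0.23581987 0.41991535]
```

Everything agrees: the rim spacing is 19.5 mm, the wing is 33 mm long and the cap lies over its hole. Now I grasp and lift.

Run:
```python
from h import *
r=down(-.215); x,y=.5233,.1152
ctrl.move_ptp(np.array([x,y,.40]),r)
ctrl.move_l([x,y,.264],velocity=.12); print("F",ctrl.get_force().round(1))
ctrl.gripper_to(0.0,force=90); print("open",ctrl.get_opening(),"F",ctrl.get_force().round(1),ctrl.get_torque().round(2),ctrl.get_finger_force())
ctrl.move_l([x,y,.384],velocity=.12); print("F",ctrl.get_force().round(1),ctrl.get_opening(),ctrl.get_clock())
c=ctrl.camera("wrist"); s=ctrl.camera("scene")
o=np.hstack([s["img"][90:290,150:350],c["img"][150:350,150:350]])[:,:,::-1]
cv2.imwrite("pics/g.png",cv2.resize(o,None,fx=2,fy=2))
```

```text
F [-0.2  0.1  0.2]
open 0.025349323059008097 F [-0.9 -0.1  4.1] [-0.06  0.1  -0.01] 88.46428155899048
F [ 0.3  0.4 -2.2] 0.024868121876745856 5.7
```

View pics/g.png

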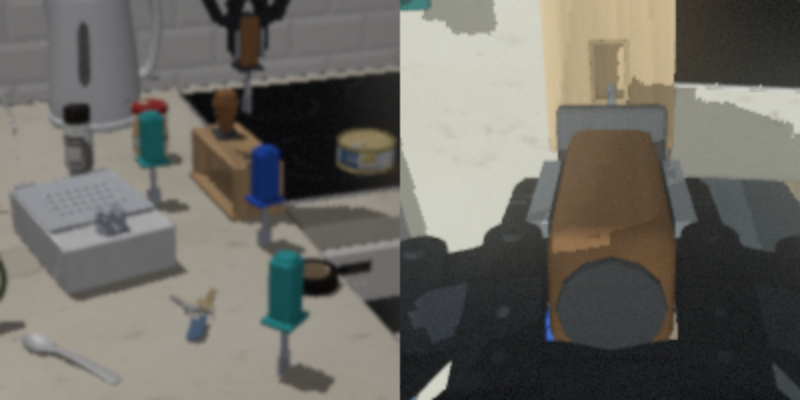

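The screwdriver is held upright and square in the pads, and the awl is still in its hole (left half of the picture). Next I insert it with force checks.

Run:
```python
from h import *
x,y=.442,.3573; r=down(-.045)
ctrl.move_l([x,y,.384],rot=r,velocity=.2)
print("t",ctrl.get_clock(),ctrl.get_position().round(4))
for z in (.350,.338,.332,.327,.3235,.3215,.3205):
    ctrl.move_l([x,y,z],velocity=.06 if z<.35 else .12); f=ctrl.get_force(); print(z,ctrl.get_position().round(4),f.round(1),ctrl.get_torque().round(2))
    if np.abs(f).max()>15: break
print(ctrl.get_clock())
```

```text
t 7.225 [0.4428 0.3559 0.3841]
0.35 [0.4422 0.3569 0.35  ] [ 0.5  0.4 -0.4] [-0.    0.01  0.02]
0.338 [0.4419 0.3572 0.3378] [ 0.1  0.4 -1.8] [-0.03  0.   -0.  ]
0.332 [0.4419 0.3572 0.3316] [ 0.8 -0.2 -1.6] [-0.01 -0.02  0.09]
0.327 [0.4419 0.3572 0.3266] [ 1.  -0.1 -0.5] [-0.04  0.03 -0.01]
0.3235 [0.4419 0.3573 0.3233] [ 0.9 -0.  -0.4] [ 0.01  0.04 -0.03]
0.3215 [0.442  0.3573 0.3214] [-0.3 -0.8 -1.8] [-0.03 -0.03  0.03]
0.3205 [0.442  0.3573 0.3205] [ 0.4  0.  -0.8] [ 0.01  0.06 -0.  ]
9.2583
```

No contact on the way in, and the blade is in the slot. Now I turn it in steps while watching the torque.

Run:
```python
from h import *
x,y=.442,.3573
for a in (.3,.6,.9,1.2,1.5,1.7):
    ctrl.move_l([x,y,.3205],rot=down(a)); f=ctrl.get_force(); T=ctrl.get_torque(); print(a,f.round(1),T.round(2),ctrl.get_opening().round(4),ctrl.get_position().round(4),ctrl.get_clock())
    if np.abs(f).max()>25 or abs(T[2])>1.5: break
s=ctrl.camera("scene");t=ctrl.camera("top")
o=np.hstack([s["img"][120:270,140:290],t["img"][80:230,140:290]])[:,:,::-1]
cv2.imwrite("pics/t.png",cv2.resize(o,None,fx=2.6,fy=2.6,interpolation=cv2.INTER_CUBIC))
```

```text
Traceback (most recent call last):
AttributeError: 'float' object has no attribute 'round'
```

Run:
```python
from h import *
x,y=.442,.3573
for a in (.6,.9,1.2,1.5,1.7):
    ctrl.move_l([x,y,.3205],rot=down(a)); f=ctrl.get_force(); T=ctrl.get_torque(); print(a,f.round(1),T.round(2),round(ctrl.get_opening(),4),ctrl.get_position().round(4),ctrl.get_clock())
    if np.abs(f).max()>25 or abs(T[2])>1.5: break
s=ctrl.camera("scene");t=ctrl.camera("top")
o=np.hstack([s["img"][120:270,140:290],t["img"][80:230,140:290]])[:,:,::-1]
cv2.imwrite("pics/t.png",cv2.resize(o,None,fx=2.6,fy=2.6,interpolation=cv2.INTER_CUBIC))
```

```text
0.6 [-1.1  2.4 -1.1] [ 0.51  0.29 -0.04] 0.025 [0.442  0.3574 0.3205] 10.2
0.9 [-1.  -0.  -1.4] [ 0.21  0.02 -0.01] 0.0254 [0.4422 0.3571 0.3205] 10.65
1.2 [ 1.   1.6 -1. ] [-0.05 -0.53 -0.09] 0.0252 [0.4424 0.357  0.3205] 11.1
1.5 [ 4.3 -0.  -2.4] [-0.22 -1.2  -0.07] 0.0252 [0.4425 0.357  0.3206] 11.55
1.7 [ 5.  -0.6 -1.8] [-0.24 -1.46 -0.03] 0.0249 [0.4426 0.357  0.3207] 11.9
```

View pics/t.png

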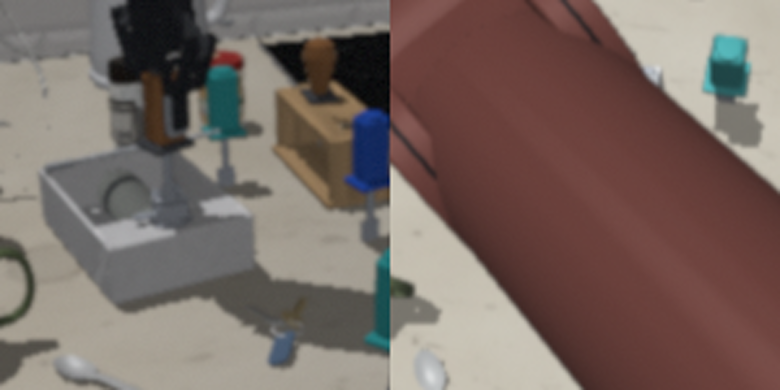

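The scene view shows the box interior with the cartridge exposed, so the hatch is up. I back off within the play, lift, return to above the hole and check the grip.

Run:
```python
from h import *
x,y=.442,.3573
ctrl.move_l([x,y,.3205],rot=down(1.45)); print(ctrl.get_force().round(1),ctrl.get_torque().round(2))
ctrl.move_l([x,y,.345],velocity=.06); print(ctrl.get_force().round(1))
ctrl.move_l([x,y,.41],velocity=.12)
ctrl.move_l([.5233,.1152,.40],rot=down(-.215),velocity=.12)
ctrl.move_l([.5233,.1152,.384],velocity=.1)
print(ctrl.get_position().round(4),ctrl.get_force().round(1),ctrl.get_opening(),ctrl.get_clock())
c=ctrl.camera("wrist"); s=ctrl.camera("scene")
o=np.hstack([s["img"][90:290,150:350],c["img"][150:350,150:350]])[:,:,::-1]
cv2.imwrite("pics/b.png",cv2.resize(o,None,fx=2,fy=2))
```

```text
[ 0.1 -0.  -1.7] [0.01 0.03 0.04]
[-0.2  0.5 -1. ]
[0.523  0.1154 0.3835] [ 0.  -0.9 -1.7] 0.02501966922991442 16.2417
```

View pics/b.png

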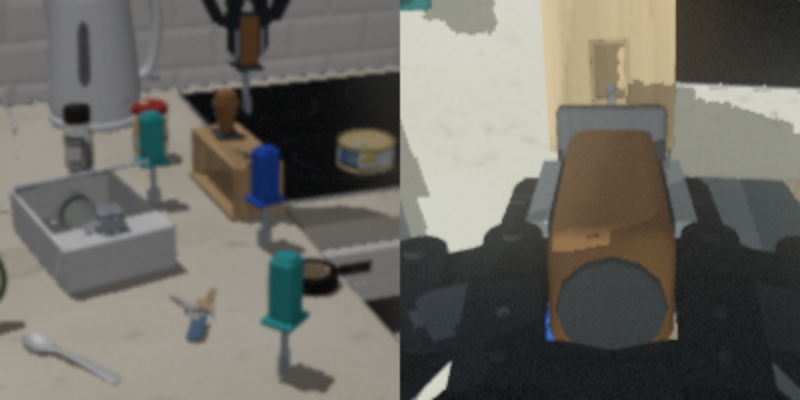

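The grip is unchanged (the wrist half matches the earlier picture), the hatch stands open and the wing is turned aside. I lower, release and retreat.

Run:
```python
from h import *
x,y=.5233,.1152
for z in (.33,.30,.28,.270,.2645):
    ctrl.move_l([x,y,z],velocity=.08); f=ctrl.get_force(); print(z,ctrl.get_position().round(4),f.round(1))
    if np.abs(f).max()>12: break
else:
    ctrl.gripper_to(.085); print(ctrl.get_force().round(1))
    ctrl.move_l([x,y,.40],velocity=.12); ctrl.move_l([.47,.235,.42],rot=down(0),velocity=.2); ctrl.sleep(.3)
print(ctrl.get_clock())
c=ctrl.camera("wrist"); s=ctrl.camera("scene")
o=np.hstack([s["img"][90:290,150:350],c["img"][0:200,250:450]])[:,:,::-1]
cv2.imwrite("pics/e.png",cv2.resize(o,None,fx=2,fy=2))
```

```text
0.33 [0.5235 0.1152 0.3303] [ 1.3  0.8 -1.2]
0.3 [0.5233 0.1151 0.2997] [-0.   0.1 -0.3]
0.28 [0.5231 0.1151 0.2795] [ 0.3 -0.1 -1.1]
0.27 [0.5231 0.1152 0.2695] [ 0.6 -0.1 -0.9]
0.2645 [0.5234 0.1152 0.2644] [ 0.1  0.4 -0.6]
[ 0.4  0.7 -0. ]
21.625
```

View pics/e.png

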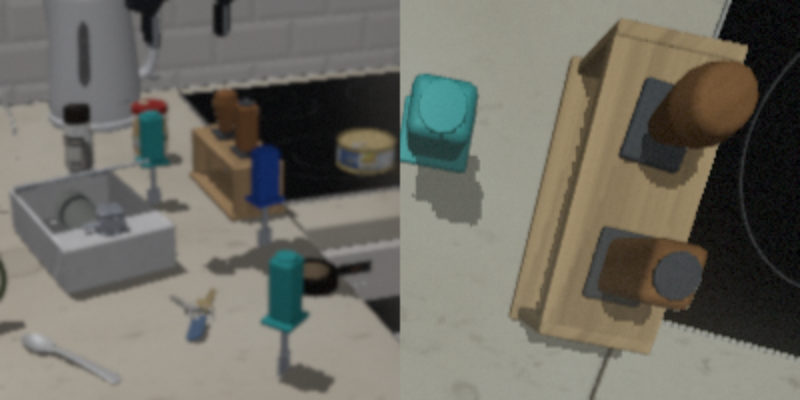

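The screwdriver hangs upright in its own hole (right half: collar flat on the deck, cap at (678,275)). The awl is untouched and the hatch is open, so I hand in.

```bash
python3 -c "
from plant import ctrl
print(ctrl.finish_job())"
```

```text
the job is handed in; nothing more can be done
None
```

I turned the fastener about a quarter turn and the hatch sprang open; the screwdriver hangs upright in its original hole, the awl was left alone, and I handed the job in at about 22 s (no verdict was returned).

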